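Check the reagent jars for loose caps

ROBOT

A 6-joint arm with a two-finger parallel gripper is mounted at the origin on the work surface. World frame = base frame: x ahead of the robot, y to its left, z up, the work surface at z = 0. Lengths are in mm, angles in rad, forces in N, time in s.
With the tool pointing down it reaches from about 350 to 775 mm from the base axis. Payload 7.3 kg.
Tool frame: the origin (TCP) lies at the very end of the fingers, on their centre line; the grasp point (between the pads) lies 19 mm behind it; z points along the fingers, y is the line along which they close (so a half turn about z gives the same grasp; the last joint's range is limited). The gripper opens to 92 mm and grips with 3 to 60 N. Pads are 19 mm wide; open, the fingers measure 130 mm over their backs; the gripper's body (75 mm by 190 mm) begins 47 mm behind the grasp point.
Start: joints at [1.079, 0.342, 1.524, -0, 1.275, -0.146], TCP at [177.935, 493.947, 226.741] pointing down, gripper open.
Joint ranges: [-2.53, 2.53], [-0.77, 2.02], [0.04, 2.7], [-1, 4.14], [0.28, 2.66], [-3.11, 3.11]. Speed limits (rad/s): [2.57, 2.57, 3.14, 3.14, 3.14, 3.14].

INTERFACE

Orientations are given as [roll, pitch, yaw] about the fixed x, y, z axes, in that order (R = Rz(yaw) Ry(pitch) Rx(roll)).
In Python, from plant import bot gives the robot as it stands.
- The arm moves only by the tool send_rows, never from a script. Its argument "rows" is a list of rows, each an object of numbers: "x", "y", "z": the shift along the tool's x, y, z in units of 0.2 m (1.0 is 0.2 m); "ax", "ay", "az": the turn, a rotation vector about the tool's x, y, z in units of 60 degrees (1.0 is 60 degrees); "jaw": the opening, from -1 (shut) to 1 (fully open), so that 0 is half open. In form: [{"x": .., "y": .., "z": .., "ax": .., "ay": .., "az": .., "jaw": ..}, ...]. A call has exactly 10 rows; each row is the pose to reach, as a shift and turn from the pose commanded when the call began, along the tool's axes at that moment; what a row does not reach only later rows make up. A row lasts 1/8 s, in which the tool goes at most 62.5 mm and 10.7 degrees, less where a joint would pass 70% of its speed; a pose out of reach is approached as far as the arm can. A call with a number of a shift or a turn outside -1 to 1 is refused whole. A call with a gripper value outside its range is refused whole. The fingers move at their own pace and stop on an object; the grip force is fixed at half the most. Time passes only in rows, so rows that repeat a pose let the fingers close, or fill a call up. It gives the time, the measured TCP pose, the force, the opening and the grip force at its end, in the units of the state.
- bot.get_obs(): the state, without advancing time (a new reading comes with each control period).
- bot.capture(name): name is "side" or "top"; returns (picture, depth): 480x640x3 uint8, red, green, blue; 480x640 float32, mm along the optical axis (not along the pixel's ray), 0 where there is no reading.
- bot.camera_model(name): a dict with "vertical_fov" (degrees; the focal length in pixels is half the picture's height over the tangent of half this angle, whatever the lens; pixels are square), "cx", "cy" (the principal point, pixels), "R" (3x3) and "t" (3): a world point X has camera coordinates R X + t. Camera axes: x right, y down, z forward; pixel columns grow to the right and rows downward; lengths in mm; the calibration is good to about 2 mm. A picture is of the moment at which its call begins. camera_model takes no time and is no camera call.
- bot.close_job(): hands the job in; it is judged then, once.
The state is a dict: "time": time; "joint_positions": joint angles; "dq": joint speeds; "tau": joint torques, N m; "tool_pos": TCP position; "tcp_rot": TCP orientation; "contact_force": force on the tool from outside, world axes, zero at the start; "moment": the same for the moment, N m; "grip_width": finger opening in mm; "finger_force": force on a finger pad.
Only numpy, scipy, OpenCV 4.12 (cv2) and the standard library are available. Lean on these libraries where they do the work, as an engineer would, in place of code of your own. Each camera call takes 0.05 s, during which the arm holds its last target. There are 200 camera calls.

TASK

Twist the caps of the three square reagent jars to find which are loose: a loose cap turns on its neck, with a tight one the whole jar turns along. Stand every jar with a loose cap upright in the grey spill tray, and leave the tight ones standing upright where they are on the bench. Lift a jar by its square body, never by its cap, set it down gently, do not knock any jar over, and do not disturb the beaker and the wash bottle.

Things in the scene. Friction and masses are not known exactly. Their poses are not given: they have to be found in the camera images.
- jar_1_mid (a point): Jar 1: middle of a loose square white plastic jar, 61 x 61 mm, 122 mm tall with cap, 0.3 to 0.5 kg; half-way up. z up, x and y square to its sides (label on the -x side). Straight sides 0 to 88 mm above the foot, shoulder to 95 mm, blue cap from 100 to 122 mm. This point turns with the jar's body, not with the cap
- jar_1: Jar 1 as a body, with its cap: origin at the centre of its foot, axes as for the point at its centre
- cap_1: The screw cap of jar 1, knurled, blue, 50 mm across, 22 mm tall; origin in the middle of its lower rim, 100 mm above the foot; x turns with the cap, from any angle. A loose cap turns on its neck (0.01 N m, over 2.4 rad either way, never coming off) and the jar stands still; a tight one does not (2 N m), so the jar turns on the bench with it (about 0.1 N m). They look alike
- jar_2_mid (a point): Jar 2: middle of a loose square white plastic jar, 61 x 61 mm, 122 mm tall with cap, 0.3 to 0.5 kg; half-way up. z up, x and y square to its sides (label on the -x side). Straight sides 0 to 88 mm above the foot, shoulder to 95 mm, blue cap from 100 to 122 mm. This point turns with the jar's body, not with the cap
- jar_2: Jar 2 as a body, with its cap: origin at the centre of its foot, axes as for the point at its centre
- cap_2: The screw cap of jar 2, knurled, blue, 50 mm across, 22 mm tall; origin in the middle of its lower rim, 100 mm above the foot; x turns with the cap, from any angle. A loose cap turns on its neck (0.01 N m, over 2.4 rad either way, never coming off) and the jar stands still; a tight one does not (2 N m), so the jar turns on the bench with it (about 0.1 N m). They look alike
- jar_3_mid (a point): Jar 3: middle of a loose square white plastic jar, 61 x 61 mm, 122 mm tall with cap, 0.3 to 0.5 kg; half-way up. z up, x and y square to its sides (label on the -x side). Straight sides 0 to 88 mm above the foot, shoulder to 95 mm, blue cap from 100 to 122 mm. This point turns with the jar's body, not with the cap
- jar_3: Jar 3 as a body, with its cap: origin at the centre of its foot, axes as for the point at its centre
- cap_3: The screw cap of jar 3, knurled, blue, 50 mm across, 22 mm tall; origin in the middle of its lower rim, 100 mm above the foot; x turns with the cap, from any angle. A loose cap turns on its neck (0.01 N m, over 2.4 rad either way, never coming off) and the jar stands still; a tight one does not (2 N m), so the jar turns on the bench with it (about 0.1 N m). They look alike
- tray_floor (a point): Spill tray: shallow grey plastic tray, 220 mm (its x) by 310 mm (its y) outside, walls 5 mm thick and 35 mm high above the bench, floor 5 mm thick; it does not move. Point at the centre of the inner floor, 5 mm above the bench; z up
- beaker_mid (a point): Bystander: glass beaker, 70 mm in diameter, 95 mm tall, loose; point on its axis, half-way up
- wash_bottle_mid (a point): Bystander: white wash bottle with red cap and bent spout, 64 mm in diameter, 200 mm tall with the spout, loose; point on its axis, 66 mm above the bench

How it is judged:
By the outcome, as a careful person would: the job done as asked, in the order asked, and still so for the second after the job is handed in, with the robot touching nothing.
It also fails if it takes over 72 s, if anything falls off the work surface, if the arm or the gripper's body presses on something with over 40 N, if the wrist force passes 120 N, or if a joint passes its speed limit or range.

## Working session

There is one attempt and no reset: what is moved stays moved. The work goes in short steps, Python scripts to look and compute and a tool call to move; the robot and the scene stay as the last step left them, time stands still between calls to the robot, and variables do not carry over. Pictures are saved under pics/ and viewed, at most 10 in all, crops included, and the job is handed in when it is done.

Besides the shell and the picture viewer there is one more tool, called after "Request:" as a command line: name --argument value ..., lists and objects as JSON in quotes. send_rows: Moves the arm, as the interface text tells. Its arguments: {"type":"object","properties":{"rows":{"type":"array","items":{"type":"object","properties":{"x":{"type":"number","minimum":-1,"maximum":1},"y":{"type":"number","minimum":-1,"maximum":1},"z":{"type":"number","minimum":-1,"maximum":1},"ax":{"type":"number","minimum":-1,"maximum":1},"ay":{"type":"number","minimum":-1,"maximum":1},"az":{"type":"number","minimum":-1,"maximum":1},"jaw":{"type":"number"}}}}},"required":["rows"]}

```bash
mkdir -p pics; python3 - <<'E'
from plant import bot
import cv2,numpy as np
o=bot.get_obs();print(o['time'],o['tool_pos'],o['tcp_rot'],o['grip_width'])
for n in('top','side'):
    p,d=bot.capture(n);cv2.imwrite(f'pics/{n}0.png',p[:,:,::-1]);np.save(f'{n}d.npy',d);print(bot.camera_model(n))
E
```

```text
0.0 [177.75761536 493.56976828 226.04459783] [-3.14009533e+00 -2.01383805e-04  2.79577013e+00] 91.68512958087689
{'vertical_fov': 45.391179237062154, 'cx': 314.6683965736915, 'cy': 241.34960827284957, 'R': array([[ 0.01001058, -0.99993168, -0.00603576],
       [-0.99086883, -0.00910785, -0.1345214 ],
       [ 0.13445724,  0.00732728, -0.99089231]]), 't': array([  79.83066276,  563.31945333, 1238.67410029])}
{'vertical_fov': 42.761560957624745, 'cx': 324.4985192513141, 'cy': 240.11424552411046, 'R': array([[ 0.9247113 , -0.38045006, -0.01291384],
       [-0.22409157, -0.51662077, -0.82636914],
       [ 0.30772063,  0.76704676, -0.56298071]]), 't': array([-486.59493162,  238.28968423, 1289.66091172])}
```

View pics/top0.png

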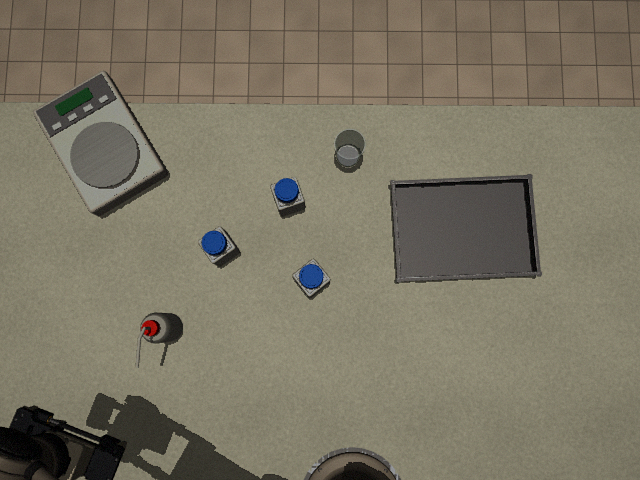

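View pics/side0.png

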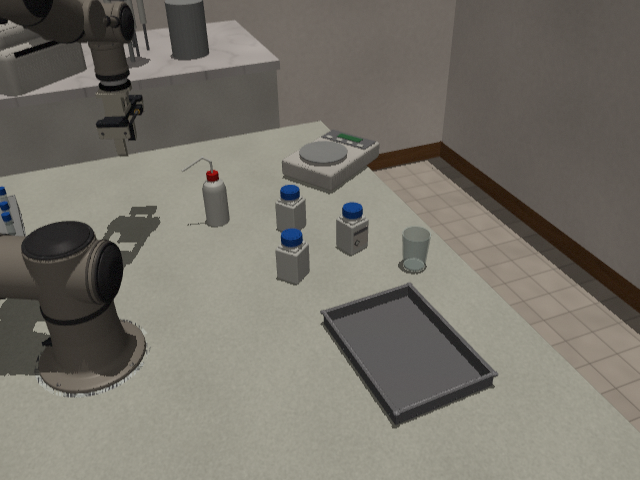

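The top view shows caps at (287,190), (215,243) and (311,276), the tray spanning 390–540 × 175–282, the beaker near (348,155) and the wash bottle near (152,328). The side view shows all three jars upright and separate.

```bash
cat > h.py <<'E'
from plant import bot
import cv2,numpy as np
from scipy.spatial.transform import Rotation as Ro
def cam(n):
    m=bot.camera_model(n);f=240/np.tan(np.radians(m['vertical_fov']/2));return f,m['cx'],m['cy'],np.array(m['R']),np.array(m['t'])
def cloud(n,d):
    f,cx,cy,R,t=cam(n);v,u=np.mgrid[:480,:640]
    P=np.stack([(u-cx)/f*d,(v-cy)/f*d,d],-1);W=(P-t)@R;W[d<=0]=np.nan;return W
def ray(n,u,v,z):
    f,cx,cy,R,t=cam(n);C=-R.T@t;r=R.T@np.array([(u-cx)/f,(v-cy)/f,1]);return C+r*(z-C[2])/r[2]
def blobs(p,lo,hi,amin=40):
    hsv=cv2.cvtColor(p,cv2.COLOR_RGB2HSV);m=cv2.inRange(hsv,lo,hi)
    n,l,s,c=cv2.connectedComponentsWithStats(m);return [(c[i],s[i,4]) for i in range(1,n) if s[i,4]>amin],m
def body(W,c,zlo=20,zhi=97,r=50):
    P=W.reshape(-1,3);P=P[(np.hypot(*(P[:,:2]-c[:2]).T)<r)&(P[:,2]>zlo)&(P[:,2]<zhi)];return P
def go(x,y,z,yaw):
    "target (yaw of tool, mod half turn) -> units in current tool axes"
    o=bot.get_obs();R=Ro.from_euler('xyz',o['tcp_rot']);T=Ro.from_euler('xyz',[np.pi,0,yaw])
    s=R.inv().apply(np.array([x,y,z])-o['tool_pos'])/200;a=np.degrees((R.inv()*T).as_rotvec())/60
    print('shift',s.round(3),'turn',a.round(3),'yaw',o['tcp_rot'][2].round(3),'q6',o['joint_positions'][5].round(2))
E
python3 - <<'E'
from h import *
p=cv2.imread('pics/top0.png')[:,:,::-1].copy();Wt=cloud('top',np.load('topd.npy'));Ws=cloud('side',np.load('sided.npy'))
b,m=blobs(p,(105,120,60),(125,255,255))
for c,a in b:
    X=ray('top',*c,120);print('cap',c.round(1),a,X.round(1),'z',np.nanmedian(Wt[int(c[1])-3:int(c[1])+4,int(c[0])-3:int(c[0])+4,2]).round(1))
    for n,W in(('t',Wt),('s',Ws)):
        B=body(W,X,25,93);print(n,len(B),cv2.minAreaRect(B[:,:2].astype(np.float32)))
    B=np.vstack([body(Wt,X,25,93),body(Ws,X,25,93)]);print('both',cv2.minAreaRect(B[:,:2].astype(np.float32)))
# tray rim corners at z=35, beaker, bottle
for u,v in((390,183),(530,176),(540,275),(397,282)):print('tray',ray('top',u,v,35).round(0))
for nm,c in(('beaker',ray('top',348,145,60)),('bottle',ray('top',150,327,150))):
    P=np.vstack([body(Wt,c,10,250,60),body(Ws,c,10,250,60)]);print(nm,c.round(),len(P),P.min(0).round(),P.max(0).round(),np.median(P,0).round())
print('beaker foot',ray('top',349,156,0).round())
E
```

```text
cap [286.1 189.3] 418 [661.6 146.  120. ] z 122.3
t 382 ((661.2181396484375, 146.54342651367188), (62.78350067138672, 61.247154235839844), 20.585193634033203)
s 781 ((660.3510131835938, 141.63674926757812), (66.38770294189453, 67.12429809570312), 19.772607803344727)
both ((660.578369140625, 142.33380126953125), (67.28726959228516, 68.28236389160156), 19.772607803344727)
cap [213. 242.] 437 [548.2 296.4 120. ] z 122.2
t 418 ((547.4224853515625, 296.6092529296875), (62.325016021728516, 61.888450622558594), 36.07216262817383)
s 709 ((546.2914428710938, 275.7562561035156), (54.20671081542969, 82.91650390625), 82.20481872558594)
both ((547.7078247070312, 292.2782287597656), (69.33895111083984, 69.06327819824219), 35.86276626586914)
cap [310.8 275.8] 445 [479.6  91.9 120. ] z 122.9
t 311 ((479.0732421875, 92.66156005859375), (61.29651641845703, 62.179481506347656), 39.44994354248047)
s 848 ((479.19976806640625, 87.88963317871094), (66.57528686523438, 64.42794036865234), 39.05492401123047)
both ((478.3293762207031, 89.00668334960938), (66.74769592285156, 67.16372680664062), 38.81104278564453)
tray [698. -84.  35.]
tray [ 717. -400.   35.]
tray [ 493. -413.   35.]
tray [474. -97.  35.]
beaker [778.  13.  60.] 1748 [736. -27.  10.] [806.  46. 101.] [772.   2.  66.]
bottle [372. 411. 150.] 2274 [313. 370.  10.] [403. 443. 202.] [368. 395. 109.]
beaker foot [770.   7.   0.]
```

```bash
python3 -c "
from h import *
r=np.radians
go(363,395,260,r(143));go(547.8,296.5,150,r(126))"
```

```text
shift [-1.038 -0.15  -0.169] turn [-0.001 -0.     0.286] yaw 2.796 q6 -0.15
shift [-2.075 -0.299  0.381] turn [-0.001  0.     0.57 ] yaw 2.796 q6 -0.15
```

Request:
send_rows --rows '[{"x": -0.2,"y": -0.03,"z": -0.15,"az": 0.1},{"x": -0.5,"y": -0.07,"z": -0.17,"az": 0.25},{"x": -0.8,"y": -0.12,"z": -0.17,"az": 0.4},{"x": -1,"y": -0.15,"z": -0.17,"az": 0.5},{"x": -1,"y": -0.15,"z": -0.17,"az": 0.57},{"x": -1,"y": -0.18,"z": -0.17,"az": 0.57},{"x": -1,"y": -0.21,"z": -0.17,"az": 0.57},{"x": -1,"y": -0.25,"z": -0.17,"az": 0.57},{"x": -1,"y": -0.28,"z": -0.17,"az": 0.57},{"x": -1,"y": -0.3,"z": -0.17,"az": 0.57}]'

```text
schema error: expected keys x, y, z, ax, ay, az, jaw
```

```bash
python3 -c "
from h import *
r=np.radians
print(bot.get_obs()['tool_pos'],bot.get_obs()['time'])
go(547.8,296.5,135,r(126));go(547.8,296.5,102,r(126))"
```

```text
[177.75663686 493.59725971 226.12936805] 0.1
shift [-2.075 -0.299  0.456] turn [-0.001  0.     0.57 ] yaw 2.796 q6 -0.15
shift [-2.075 -0.299  0.621] turn [-0.001  0.     0.57 ] yaw 2.796 q6 -0.15
```

Request:
send_rows --rows '[{"x": -0.2,"y": -0.03,"z": -0.15,"ax": 0,"ay": 0,"az": 0.1,"jaw": 1},{"x": -0.5,"y": -0.07,"z": -0.17,"ax": 0,"ay": 0,"az": 0.25,"jaw": 1},{"x": -0.8,"y": -0.12,"z": -0.17,"ax": 0,"ay": 0,"az": 0.4,"jaw": 1},{"x": -1,"y": -0.15,"z": -0.17,"ax": 0,"ay": 0,"az": 0.5,"jaw": 1},{"x": -1,"y": -0.2,"z": -0.17,"ax": 0,"ay": 0,"az": 0.57,"jaw": 1},{"x": -1,"y": -0.25,"z": -0.17,"ax": 0,"ay": 0,"az": 0.57,"jaw": 1},{"x": -1,"y": -0.3,"z": -0.17,"ax": 0,"ay": 0,"az": 0.57,"jaw": 1},{"x": -1,"y": -0.3,"z": -0.17,"ax": 0,"ay": 0,"az": 0.57,"jaw": 1},{"x": -1,"y": -0.3,"z": -0.17,"ax": 0,"ay": 0,"az": 0.57,"jaw": 1},{"x": -1,"y": -0.3,"z": -0.17,"ax": 0,"ay": 0,"az": 0.57,"jaw": 1}]'

```text
time: 1.35
tool_pos: [345.7, 370.1, 260.8]
tcp_rot: [3.141, -0.0, 2.2]
contact_force: [-0.1, 0.7, -0.0]
grip_width: 91.4
finger_force: 0.0
```

```bash
python3 -c "
from h import *
r=np.radians
print(bot.get_obs()['tool_pos'],bot.get_obs()['time'])
go(547.8,296.5,135,r(126));go(547.8,296.5,102,r(126))"
```

```text
[345.68616763 370.06952977 260.76650291] 1.35
shift [-0.892  0.601  0.629] turn [ 0.    -0.     0.001] yaw 2.2 q6 0.04
shift [-0.892  0.601  0.794] turn [ 0.    -0.     0.001] yaw 2.2 q6 0.04
```

Request:
send_rows --rows '[{"x": -0.22,"y": 0.15,"z": 0,"ax": 0,"ay": 0,"az": 0,"jaw": 1},{"x": -0.45,"y": 0.3,"z": 0,"ax": 0,"ay": 0,"az": 0,"jaw": 1},{"x": -0.67,"y": 0.45,"z": 0.05,"ax": 0,"ay": 0,"az": 0,"jaw": 1},{"x": -0.892,"y": 0.6,"z": 0.15,"ax": 0,"ay": 0,"az": 0,"jaw": 1},{"x": -0.892,"y": 0.601,"z": 0.35,"ax": 0,"ay": 0,"az": 0,"jaw": 1},{"x": -0.892,"y": 0.601,"z": 0.55,"ax": 0,"ay": 0,"az": 0,"jaw": 1},{"x": -0.892,"y": 0.601,"z": 0.7,"ax": 0,"ay": 0,"az": 0,"jaw": 1},{"x": -0.892,"y": 0.601,"z": 0.79,"ax": 0,"ay": 0,"az": 0,"jaw": 1},{"x": -0.892,"y": 0.601,"z": 0.79,"ax": 0,"ay": 0,"az": 0,"jaw": 0.3},{"x": -0.892,"y": 0.601,"z": 0.79,"ax": 0,"ay": 0,"az": 0,"jaw": 0}]'

```text
time: 2.6
tool_pos: [548.4, 296.4, 103.6]
tcp_rot: [3.14, 0.0, 2.199]
contact_force: [0.2, 0.2, 0.1]
grip_width: 76.4
finger_force: 0.0
```

```bash
python3 - <<'E'
from h import *
o=bot.get_obs();print({k:np.round(o[k],3) for k in('time','tool_pos','tcp_rot','contact_force','moment','grip_width','finger_force')})
p,d=bot.capture('side');cv2.imwrite('pics/s1.png',cv2.resize(p[180:300,230:400,::-1],None,fx=3,fy=3))
E
```

```text
{'time': np.float64(2.6), 'tool_pos': array([548.405, 296.369, 103.573]), 'tcp_rot': array([3.14 , 0.   , 2.199]), 'contact_force': array([0.211, 0.196, 0.126]), 'moment': array([-0.049, -0.025, -0.02 ]), 'grip_width': np.float64(76.438), 'finger_force': np.float64(0.0)}
```

Request:
send_rows --rows '[{"x": 0,"y": 0,"z": 0,"ax": 0,"ay": 0,"az": 0,"jaw": -1},{"x": 0,"y": 0,"z": 0,"ax": 0,"ay": 0,"az": 0,"jaw": -1},{"x": 0,"y": 0,"z": 0,"ax": 0,"ay": 0,"az": 0,"jaw": -1},{"x": 0,"y": 0,"z": 0,"ax": 0,"ay": 0,"az": 0,"jaw": -1},{"x": 0,"y": 0,"z": 0,"ax": 0,"ay": 0,"az": 0,"jaw": -1},{"x": 0,"y": 0,"z": 0,"ax": 0,"ay": 0,"az": 0.12,"jaw": -1},{"x": 0,"y": 0,"z": 0,"ax": 0,"ay": 0,"az": 0.24,"jaw": -1},{"x": 0,"y": 0,"z": 0,"ax": 0,"ay": 0,"az": 0.36,"jaw": -1},{"x": 0,"y": 0,"z": 0,"ax": 0,"ay": 0,"az": 0.48,"jaw": -1},{"x": 0,"y": 0,"z": 0,"ax": 0,"ay": 0,"az": 0.48,"jaw": -1}]'

```text
time: 3.9
tool_pos: [547.4, 295.6, 103.1]
tcp_rot: [-3.141, 0.001, 1.695]
contact_force: [-1.2, -1.1, 6.2]
grip_width: 49.4
finger_force: 30.0
```

```bash
cat > look.py <<'E'
from h import *
import sys
n,x,y=sys.argv[1],float(sys.argv[2]),float(sys.argv[3])
o=bot.get_obs();print({k:np.round(o[k],3) for k in('time','tool_pos','tcp_rot','contact_force','moment','grip_width','finger_force')})
p,d=bot.capture('side');cv2.imwrite(f'pics/{n}.png',cv2.resize(p[150:310,230:450,::-1],None,fx=3,fy=3))
def yaw(d,x,y): # side faces' directions from the depth
    P=body(cloud('side',d),[x,y],25,82,48)
    return len(P),cv2.minAreaRect(P[:,:2].astype(np.float32))
print('before',yaw(np.load('sided.npy'),x,y));print('now',yaw(d,x,y))
E
python3 look.py s2 547.5 296.5
```

```text
{'time': np.float64(3.9), 'tool_pos': array([547.403, 295.59 , 103.073]), 'tcp_rot': array([-3.141e+00,  1.000e-03,  1.695e+00]), 'contact_force': array([-1.16 , -1.099,  6.227]), 'moment': array([-0.244,  0.383, -0.037]), 'grip_width': np.float64(49.367), 'finger_force': np.float64(29.99)}
before (560, ((545.3037109375, 274.28594970703125), (51.320228576660156, 82.55470275878906), 79.99172973632812))
now (524, ((537.0358276367188, 275.7334289550781), (48.04975128173828, 81.12632751464844), 57.8723030090332))
```

View pics/s2.png

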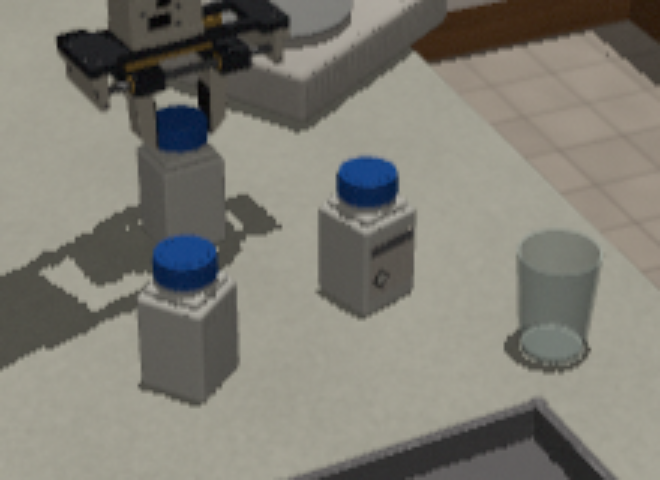

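The side crop shows the gripper on cap B at about (180,130). Whether the body turned is not clear by eye, so I will compare before and after.

```bash
cat > yaw.py <<'E'
from h import *
def angs(n,d,x,y,zlo=52,zhi=84):
    W=cloud(n,d);M=(np.hypot(W[...,0]-x,W[...,1]-y)<46)&(W[...,2]>zlo)&(W[...,2]<zhi)
    pts=[]
    for u in range(640):
        m=M[:,u]
        if m.sum()>3: pts.append(np.median(W[m,u,:2],0))
    P=np.array(pts);best=None
    for k in range(4,len(P)-4):   # split into two straight faces
        e=0;a=[]
        for Q in(P[:k],P[k:]):
            s,v=np.linalg.svd(Q-Q.mean(0),full_matrices=False)[1:];e+=s[1]**2;a.append(np.degrees(np.arctan2(v[0,1],v[0,0]))%90)
        if best is None or e<best[0]:best=(e,k,len(P)-k,np.round(a,1))
    return best
if __name__=='__main__':
    import sys;x,y=map(float,sys.argv[1:3])
    d1=bot.capture('side')[1]
    print('before',angs('side',np.load('sided.npy'),x,y));print('now',angs('side',d1,x,y))
E
python3 yaw.py 547.5 296.5
python3 - <<'E'
import cv2,numpy as np
a=cv2.imread('pics/side0.png')[180:240,265:315];b=cv2.imread('pics/s2.png')
b=cv2.resize(b,(220,160),interpolation=cv2.INTER_AREA)[30:90,35:85]
cv2.imwrite('pics/cmp.png',cv2.resize(np.hstack([a,b]),None,fx=6,fy=6))
E
```

```text
before (np.float64(40.71664690884211), 18, 13, array([36.1, 35.3]))
now (np.float64(15.498467172597866), 9, 20, array([6.3, 6.9]))
```

View pics/cmp.png

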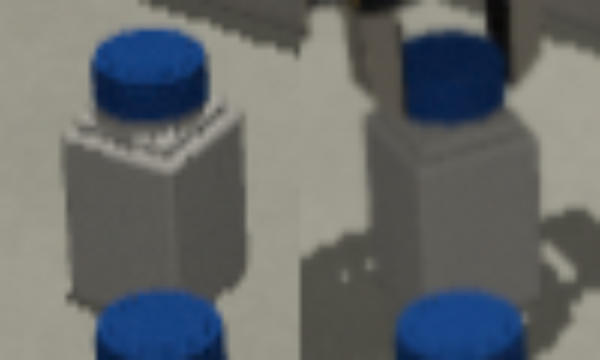

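The body turned by 29° (36° to 6.5°) with the cap, so jar B is tight. I will turn it back, release and rise.

Request:
send_rows --rows '[{"x": 0,"y": 0,"z": 0,"ax": 0,"ay": 0,"az": -0.12,"jaw": -1},{"x": 0,"y": 0,"z": 0,"ax": 0,"ay": 0,"az": -0.24,"jaw": -1},{"x": 0,"y": 0,"z": 0,"ax": 0,"ay": 0,"az": -0.36,"jaw": -1},{"x": 0,"y": 0,"z": 0,"ax": 0,"ay": 0,"az": -0.48,"jaw": -1},{"x": 0,"y": 0,"z": 0,"ax": 0,"ay": 0,"az": -0.48,"jaw": -1},{"x": 0,"y": 0,"z": 0,"ax": 0,"ay": 0,"az": -0.48,"jaw": 0.8},{"x": 0,"y": 0,"z": 0,"ax": 0,"ay": 0,"az": -0.48,"jaw": 0.8},{"x": 0,"y": 0,"z": 0,"ax": 0,"ay": 0,"az": -0.48,"jaw": 0.8},{"x": 0,"y": 0,"z": -0.1,"ax": 0,"ay": 0,"az": -0.48,"jaw": 0.8},{"x": 0,"y": 0,"z": -0.28,"ax": 0,"ay": 0,"az": -0.48,"jaw": 0.8}]'

```text
time: 5.25
tool_pos: [546.9, 295.5, 157.7]
tcp_rot: [-3.138, -0.001, 2.199]
contact_force: [0.8, -0.3, -0.1]
grip_width: 82.6
finger_force: 0.0
```

```bash
python3 -c "
from h import *
r=np.radians
print(bot.get_obs()['tool_pos'],bot.get_obs()['time'])
go(661.3,146.3,102,r(110.6))"
```

```text
[546.88278393 295.53116804 157.65153379] 5.25
shift [-0.94   0.026  0.277] turn [-0.004 -0.     0.256] yaw 2.199 q6 -0.26
```

Request:
send_rows --rows '[{"x": -0.2,"y": 0,"z": -0.05,"ax": 0,"ay": 0,"az": 0.05,"jaw": 0.8},{"x": -0.5,"y": 0.01,"z": -0.05,"ax": 0,"ay": 0,"az": 0.15,"jaw": 0.8},{"x": -0.78,"y": 0.02,"z": -0.05,"ax": 0,"ay": 0,"az": 0.25,"jaw": 0.8},{"x": -0.94,"y": 0.026,"z": -0.02,"ax": 0,"ay": 0,"az": 0.256,"jaw": 0.8},{"x": -0.94,"y": 0.026,"z": 0,"ax": 0,"ay": 0,"az": 0.256,"jaw": 0.8},{"x": -0.94,"y": 0.026,"z": 0.12,"ax": 0,"ay": 0,"az": 0.256,"jaw": 0.8},{"x": -0.94,"y": 0.026,"z": 0.22,"ax": 0,"ay": 0,"az": 0.256,"jaw": 0.8},{"x": -0.94,"y": 0.026,"z": 0.275,"ax": 0,"ay": 0,"az": 0.256,"jaw": 0.8},{"x": -0.94,"y": 0.026,"z": 0.275,"ax": 0,"ay": 0,"az": 0.256,"jaw": 0.5},{"x": -0.94,"y": 0.026,"z": 0.275,"ax": 0,"ay": 0,"az": 0.256,"jaw": -0.2}]'

```text
time: 6.5
tool_pos: [662.9, 147.4, 104.7]
tcp_rot: [3.14, 0.0, 1.931]
contact_force: [-0.0, 0.6, 0.4]
grip_width: 67.4
finger_force: 0.0
```

Request:
send_rows --rows '[{"x": 0,"y": 0,"z": 0,"ax": 0,"ay": 0,"az": 0,"jaw": -1},{"x": 0,"y": 0,"z": 0,"ax": 0,"ay": 0,"az": 0,"jaw": -1},{"x": 0,"y": 0,"z": 0,"ax": 0,"ay": 0,"az": 0,"jaw": -1},{"x": 0,"y": 0,"z": 0,"ax": 0,"ay": 0,"az": 0,"jaw": -1},{"x": 0,"y": 0,"z": 0,"ax": 0,"ay": 0,"az": 0,"jaw": -1},{"x": 0,"y": 0,"z": 0,"ax": 0,"ay": 0,"az": 0.12,"jaw": -1},{"x": 0,"y": 0,"z": 0,"ax": 0,"ay": 0,"az": 0.24,"jaw": -1},{"x": 0,"y": 0,"z": 0,"ax": 0,"ay": 0,"az": 0.36,"jaw": -1},{"x": 0,"y": 0,"z": 0,"ax": 0,"ay": 0,"az": 0.48,"jaw": -1},{"x": 0,"y": 0,"z": 0,"ax": 0,"ay": 0,"az": 0.48,"jaw": -1}]'

```text
time: 7.75
tool_pos: [662.8, 147.0, 104.4]
tcp_rot: [3.141, -0.0, 1.427]
contact_force: [-0.2, 0.1, 4.6]
grip_width: 49.1
finger_force: 30.0
```

```bash
python3 yaw.py 661.2 146.3
```

```text
before (np.float64(18.121708668322476), 16, 16, array([21.1, 19.5]))
now (np.float64(14.238548116983097), 16, 16, array([19.6, 19.9]))
```

Jar A's body stayed at 20° while its cap turned 29°, so it is loose. Next is jar C.

Request:
send_rows --rows '[{"x": 0,"y": 0,"z": 0,"ax": 0,"ay": 0,"az": 0,"jaw": 0.8},{"x": 0,"y": 0,"z": 0,"ax": 0,"ay": 0,"az": 0,"jaw": 0.8},{"x": 0,"y": 0,"z": 0,"ax": 0,"ay": 0,"az": 0,"jaw": 0.8},{"x": 0,"y": 0,"z": -0.1,"ax": 0,"ay": 0,"az": 0,"jaw": 0.8},{"x": 0,"y": 0,"z": -0.28,"ax": 0,"ay": 0,"az": 0,"jaw": 0.8},{"x": 0,"y": 0,"z": -0.3,"ax": 0,"ay": 0,"az": -0.15,"jaw": 0.8},{"x": 0,"y": 0,"z": -0.3,"ax": 0,"ay": 0,"az": -0.3,"jaw": 0.8},{"x": 0,"y": 0,"z": -0.3,"ax": 0,"ay": 0,"az": -0.45,"jaw": 0.8},{"x": 0,"y": 0,"z": -0.3,"ax": 0,"ay": 0,"az": -0.6,"jaw": 0.8},{"x": 0,"y": 0,"z": -0.3,"ax": 0,"ay": 0,"az": -0.7,"jaw": 0.8}]'

```text
time: 9.05
tool_pos: [662.4, 146.9, 163.4]
tcp_rot: [-3.141, -0.0, 2.165]
contact_force: [-0.4, -0.1, -0.6]
grip_width: 82.5
finger_force: 0.0
```

```bash
python3 -c "
from h import *
r=np.radians
print(bot.get_obs()['tool_pos'],bot.get_obs()['time'])
go(479.2,92.3,102,r(129.4))"
```

```text
[662.3903451  146.87626487 163.41068368] 9.05
shift [ 0.287 -0.912  0.308] turn [-0.    -0.    -0.089] yaw 2.165 q6 -0.49
```

Request:
send_rows --rows '[{"x": 0.06,"y": -0.2,"z": 0,"ax": 0,"ay": 0,"az": -0.05,"jaw": 0.8},{"x": 0.15,"y": -0.5,"z": 0,"ax": 0,"ay": 0,"az": -0.089,"jaw": 0.8},{"x": 0.24,"y": -0.76,"z": 0,"ax": 0,"ay": 0,"az": -0.089,"jaw": 0.8},{"x": 0.287,"y": -0.912,"z": 0.02,"ax": 0,"ay": 0,"az": -0.089,"jaw": 0.8},{"x": 0.287,"y": -0.912,"z": 0.04,"ax": 0,"ay": 0,"az": -0.089,"jaw": 0.8},{"x": 0.287,"y": -0.912,"z": 0.15,"ax": 0,"ay": 0,"az": -0.089,"jaw": 0.8},{"x": 0.287,"y": -0.912,"z": 0.25,"ax": 0,"ay": 0,"az": -0.089,"jaw": 0.8},{"x": 0.287,"y": -0.912,"z": 0.305,"ax": 0,"ay": 0,"az": -0.089,"jaw": 0.8},{"x": 0.287,"y": -0.912,"z": 0.305,"ax": 0,"ay": 0,"az": -0.089,"jaw": 0.5},{"x": 0.287,"y": -0.912,"z": 0.305,"ax": 0,"ay": 0,"az": -0.089,"jaw": -0.2}]'

```text
time: 10.3
tool_pos: [479.8, 93.1, 103.2]
tcp_rot: [3.141, 0.001, 2.254]
contact_force: [-0.9, -0.5, 1.1]
grip_width: 67.0
finger_force: 0.0
```

Request:
send_rows --rows '[{"x": 0,"y": 0,"z": 0,"ax": 0,"ay": 0,"az": 0,"jaw": -1},{"x": 0,"y": 0,"z": 0,"ax": 0,"ay": 0,"az": 0,"jaw": -1},{"x": 0,"y": 0,"z": 0,"ax": 0,"ay": 0,"az": 0,"jaw": -1},{"x": 0,"y": 0,"z": 0,"ax": 0,"ay": 0,"az": 0,"jaw": -1},{"x": 0,"y": 0,"z": 0,"ax": 0,"ay": 0,"az": 0,"jaw": -1},{"x": 0,"y": 0,"z": 0,"ax": 0,"ay": 0,"az": 0.12,"jaw": -1},{"x": 0,"y": 0,"z": 0,"ax": 0,"ay": 0,"az": 0.24,"jaw": -1},{"x": 0,"y": 0,"z": 0,"ax": 0,"ay": 0,"az": 0.36,"jaw": -1},{"x": 0,"y": 0,"z": 0,"ax": 0,"ay": 0,"az": 0.48,"jaw": -1},{"x": 0,"y": 0,"z": 0,"ax": 0,"ay": 0,"az": 0.48,"jaw": -1}]'

```text
time: 11.55
tool_pos: [479.8, 93.2, 103.3]
tcp_rot: [3.14, -0.0, 1.752]
contact_force: [1.8, 2.0, 5.8]
grip_width: 49.7
finger_force: 30.0
```

```bash
python3 yaw.py 479.2 92.3
```

```text
before (np.float64(15.842270999953477), 21, 12, array([38.4, 39.2]))
now (np.float64(14.215256941508425), 21, 13, array([39.6, 38.4]))
```

C's body did not turn either (39°), so it is loose. I will regrip it by the body.

Request:
send_rows --rows '[{"x": 0,"y": 0,"z": 0,"ax": 0,"ay": 0,"az": 0,"jaw": 1},{"x": 0,"y": 0,"z": 0,"ax": 0,"ay": 0,"az": 0,"jaw": 1},{"x": 0,"y": 0,"z": 0,"ax": 0,"ay": 0,"az": 0,"jaw": 1},{"x": 0,"y": 0,"z": -0.1,"ax": 0,"ay": 0,"az": 0,"jaw": 1},{"x": 0,"y": 0,"z": -0.2,"ax": 0,"ay": 0,"az": -0.1,"jaw": 1},{"x": 0,"y": 0,"z": -0.2,"ax": 0,"ay": 0,"az": -0.25,"jaw": 1},{"x": 0,"y": 0,"z": -0.2,"ax": 0,"ay": 0,"az": -0.4,"jaw": 1},{"x": 0,"y": 0,"z": -0.2,"ax": 0,"ay": 0,"az": -0.48,"jaw": 1},{"x": 0,"y": 0,"z": -0.2,"ax": 0,"ay": 0,"az": -0.48,"jaw": 1},{"x": 0,"y": 0,"z": -0.2,"ax": 0,"ay": 0,"az": -0.48,"jaw": 1}]'

```text
time: 12.85
tool_pos: [478.9, 93.0, 142.6]
tcp_rot: [-3.141, -0.0, 2.253]
contact_force: [0.1, -0.3, -0.2]
grip_width: 92.0
finger_force: 0.0
```

```bash
python3 -c "
from h import *
r=np.radians
print(bot.get_obs()['tool_pos'],bot.get_obs()['time'],bot.get_obs()['grip_width'])
go(479.4,92.6,63,r(129.2))
Wt=cloud('top',np.load('topd.npy'))
m=(Wt[...,2]>25)&(Wt[...,2]<45)&(Wt[...,1]<-50)&(Wt[...,0]>430)&(Wt[...,1]>-450)
print(cv2.minAreaRect(Wt[m][:,:2].astype(np.float32)))"
```

```text
[478.9121531   93.03326262 142.58620276] 12.85 91.97839512418167
shift [-0.003  0.001  0.398] turn [-0.    -0.    -0.002] yaw 2.253 q6 -0.65
((598.3717041015625, -249.81488037109375), (231.81333923339844, 322.391357421875), 3.1725549697875977)
```

Request:
send_rows --rows '[{"x": 0,"y": 0,"z": 0.08,"ax": 0,"ay": 0,"az": 0,"jaw": 1},{"x": 0,"y": 0,"z": 0.18,"ax": 0,"ay": 0,"az": 0,"jaw": 1},{"x": 0,"y": 0,"z": 0.28,"ax": 0,"ay": 0,"az": 0,"jaw": 1},{"x": 0,"y": 0,"z": 0.36,"ax": 0,"ay": 0,"az": 0,"jaw": 1},{"x": 0,"y": 0,"z": 0.395,"ax": 0,"ay": 0,"az": 0,"jaw": 1},{"x": 0,"y": 0,"z": 0.395,"ax": 0,"ay": 0,"az": 0,"jaw": -1},{"x": 0,"y": 0,"z": 0.395,"ax": 0,"ay": 0,"az": 0,"jaw": -1},{"x": 0,"y": 0,"z": 0.395,"ax": 0,"ay": 0,"az": 0,"jaw": -1},{"x": 0,"y": 0,"z": 0.395,"ax": 0,"ay": 0,"az": 0,"jaw": -1},{"x": 0,"y": 0,"z": 0.395,"ax": 0,"ay": 0,"az": 0,"jaw": -1}]'

```text
time: 14.1
tool_pos: [479.6, 93.2, 64.3]
tcp_rot: [3.14, 0.001, 2.254]
contact_force: [1.4, 0.6, 4.1]
grip_width: 61.2
finger_force: 30.0
```

```bash
python3 -c "
from h import *
r=np.radians
o=bot.get_obs();print(o['tool_pos'],o['time'],o['grip_width'],o['finger_force'],o['contact_force'])
go(570,-160,140,r(93));go(597,-315,140,r(93))"
```

```text
[479.64050642  93.20851004  64.26542271] 14.1 61.21118414637363 29.982354640960693 [1.35650686 0.648695   4.0974752 ]
shift [-1.267 -0.449 -0.378] turn [0.002 0.    0.603] yaw 2.254 q6 -0.65
shift [-1.953 -0.833 -0.378] turn [0.002 0.    0.603] yaw 2.254 q6 -0.65
```

Request:
send_rows --rows '[{"x": 0,"y": 0,"z": -0.05,"ax": 0,"ay": 0,"az": 0,"jaw": -1},{"x": 0,"y": 0,"z": -0.2,"ax": 0,"ay": 0,"az": 0,"jaw": -1},{"x": 0,"y": 0,"z": -0.35,"ax": 0,"ay": 0,"az": 0,"jaw": -1},{"x": -0.08,"y": -0.03,"z": -0.4,"ax": 0,"ay": 0,"az": 0.03,"jaw": -1},{"x": -0.24,"y": -0.1,"z": -0.4,"ax": 0,"ay": 0,"az": 0.1,"jaw": -1},{"x": -0.4,"y": -0.17,"z": -0.4,"ax": 0,"ay": 0,"az": 0.17,"jaw": -1},{"x": -0.56,"y": -0.24,"z": -0.4,"ax": 0,"ay": 0,"az": 0.24,"jaw": -1},{"x": -0.72,"y": -0.31,"z": -0.4,"ax": 0,"ay": 0,"az": 0.32,"jaw": -1},{"x": -0.88,"y": -0.38,"z": -0.4,"ax": 0,"ay": 0,"az": 0.4,"jaw": -1},{"x": -1,"y": -0.43,"z": -0.4,"ax": 0,"ay": 0,"az": 0.46,"jaw": -1}]'

```text
time: 15.35
tool_pos: [538.1, -118.7, 142.7]
tcp_rot: [-3.14, -0.001, 1.768]
contact_force: [0.4, 0.5, -3.7]
grip_width: 61.1
finger_force: 30.0
```

```bash
python3 -c "
from h import *
r=np.radians
o=bot.get_obs();print(o['tool_pos'],o['time'],o['grip_width'],o['finger_force'],o['contact_force'])
go(597,-315,140,r(93));go(597,-315,69.5,r(93))"
```

```text
[ 538.09383153 -118.65849293  142.67253579] 15.35 61.11349725414236 29.973162710666656 [ 0.39145603  0.53120615 -3.65529372]
shift [-1.02   0.096  0.012] turn [-0.002 -0.001  0.138] yaw 1.768 q6 -0.55
shift [-1.021  0.097  0.365] turn [-0.002 -0.001  0.138] yaw 1.768 q6 -0.55
```

Request:
send_rows --rows '[{"x": -0.1,"y": 0.01,"z": 0,"ax": 0,"ay": 0,"az": 0.02,"jaw": -1},{"x": -0.27,"y": 0.03,"z": 0,"ax": 0,"ay": 0,"az": 0.05,"jaw": -1},{"x": -0.45,"y": 0.05,"z": 0,"ax": 0,"ay": 0,"az": 0.08,"jaw": -1},{"x": -0.63,"y": 0.06,"z": 0,"ax": 0,"ay": 0,"az": 0.11,"jaw": -1},{"x": -0.8,"y": 0.08,"z": 0,"ax": 0,"ay": 0,"az": 0.138,"jaw": -1},{"x": -0.93,"y": 0.09,"z": 0,"ax": 0,"ay": 0,"az": 0.138,"jaw": -1},{"x": -1,"y": 0.097,"z": 0,"ax": 0,"ay": 0,"az": 0.138,"jaw": -1},{"x": -1,"y": 0.097,"z": 0.08,"ax": 0,"ay": 0,"az": 0.138,"jaw": -1},{"x": -1,"y": 0.097,"z": 0.18,"ax": 0,"ay": 0,"az": 0.138,"jaw": -1},{"x": -1,"y": 0.097,"z": 0.24,"ax": 0,"ay": 0,"az": 0.138,"jaw": -1}]'

```text
time: 16.6
tool_pos: [596.8, -306.5, 93.4]
tcp_rot: [-3.139, -0.003, 1.629]
contact_force: [0.1, 0.2, -3.4]
grip_width: 60.7
finger_force: 30.0
```

```bash
python3 -c "
from h import *
r=np.radians
o=bot.get_obs();print(o['tool_pos'],o['time'],o['grip_width'],o['finger_force'],o['contact_force'])
go(597,-315,69.5,r(93))"
```

```text
[ 596.80398972 -306.54705289   93.41032441] 16.6 60.682592546895705 29.974411725997925 [ 0.0831669   0.24008405 -3.36566953]
shift [-0.043 -0.001  0.119] turn [-0.003 -0.002  0.006] yaw 1.629 q6 -0.65
```

Request:
send_rows --rows '[{"x": 0,"y": 0,"z": 0.03,"ax": 0,"ay": 0,"az": 0,"jaw": -1},{"x": 0,"y": 0,"z": 0.06,"ax": 0,"ay": 0,"az": 0,"jaw": -1},{"x": 0,"y": 0,"z": 0.08,"ax": 0,"ay": 0,"az": 0,"jaw": -1},{"x": 0,"y": 0,"z": 0.09,"ax": 0,"ay": 0,"az": 0,"jaw": -1},{"x": 0,"y": 0,"z": 0.1,"ax": 0,"ay": 0,"az": 0,"jaw": -1},{"x": 0,"y": 0,"z": 0.105,"ax": 0,"ay": 0,"az": 0,"jaw": -1},{"x": 0,"y": 0,"z": 0.11,"ax": 0,"ay": 0,"az": 0,"jaw": -1},{"x": 0,"y": 0,"z": 0.115,"ax": 0,"ay": 0,"az": 0,"jaw": -1},{"x": 0,"y": 0,"z": 0.12,"ax": 0,"ay": 0,"az": 0,"jaw": -1},{"x": 0,"y": 0,"z": 0.12,"ax": 0,"ay": 0,"az": 0,"jaw": -1}]'

```text
time: 17.85
tool_pos: [597.7, -308.3, 71.6]
tcp_rot: [-3.141, -0.0, 1.628]
contact_force: [0.6, -0.9, -3.6]
grip_width: 60.6
finger_force: 30.0
```

Request:
send_rows --rows '[{"x": 0,"y": 0,"z": 0.003,"ax": 0,"ay": 0,"az": 0,"jaw": -1},{"x": 0,"y": 0,"z": 0.005,"ax": 0,"ay": 0,"az": 0,"jaw": -1},{"x": 0,"y": 0,"z": 0.007,"ax": 0,"ay": 0,"az": 0,"jaw": -1},{"x": 0,"y": 0,"z": 0.009,"ax": 0,"ay": 0,"az": 0,"jaw": -1},{"x": 0,"y": 0,"z": 0.011,"ax": 0,"ay": 0,"az": 0,"jaw": -1},{"x": 0,"y": 0,"z": 0.013,"ax": 0,"ay": 0,"az": 0,"jaw": -1},{"x": 0,"y": 0,"z": 0.014,"ax": 0,"ay": 0,"az": 0,"jaw": -1},{"x": 0,"y": 0,"z": 0.014,"ax": 0,"ay": 0,"az": 0,"jaw": -1},{"x": 0,"y": 0,"z": 0.014,"ax": 0,"ay": 0,"az": 0,"jaw": -1},{"x": 0,"y": 0,"z": 0.014,"ax": 0,"ay": 0,"az": 0,"jaw": -1}]'

```text
time: 19.1
tool_pos: [597.9, -308.4, 69.3]
tcp_rot: [3.141, 0.0, 1.628]
contact_force: [-1.2, 1.5, 2.8]
grip_width: 60.8
finger_force: 30.0
```

Contact is soft at +2.8 N, with the foot on the tray floor. I will release and rise.

Request:
send_rows --rows '[{"x": 0,"y": 0,"z": 0,"ax": 0,"ay": 0,"az": 0,"jaw": 0.5},{"x": 0,"y": 0,"z": 0,"ax": 0,"ay": 0,"az": 0,"jaw": 1},{"x": 0,"y": 0,"z": 0,"ax": 0,"ay": 0,"az": 0,"jaw": 1},{"x": 0,"y": 0,"z": 0,"ax": 0,"ay": 0,"az": 0,"jaw": 1},{"x": 0,"y": 0,"z": 0,"ax": 0,"ay": 0,"az": 0,"jaw": 1},{"x": 0,"y": 0,"z": -0.08,"ax": 0,"ay": 0,"az": 0,"jaw": 1},{"x": 0,"y": 0,"z": -0.2,"ax": 0,"ay": 0,"az": 0,"jaw": 1},{"x": 0,"y": 0,"z": -0.32,"ax": 0,"ay": 0,"az": 0,"jaw": 1},{"x": 0,"y": 0,"z": -0.45,"ax": 0,"ay": 0,"az": 0,"jaw": 1},{"x": 0,"y": 0,"z": -0.5,"ax": 0,"ay": 0,"az": 0,"jaw": 1}]'

```text
time: 20.35
tool_pos: [598.6, -308.9, 171.9]
tcp_rot: [3.138, 0.003, 1.628]
contact_force: [0.4, 0.4, -0.0]
grip_width: 91.6
finger_force: 0.0
```

```bash
cat > topj.py <<'E'
from h import *
p,d=bot.capture('top');W=cloud('top',d);cv2.imwrite('pics/top_%.0f.png'%(bot.get_obs()['time']*10),p[:,:,::-1])
for c,a in blobs(p,(105,120,60),(125,255,255))[0]:
    X=ray('top',*c,120);B=body(W,X,35,93);print('cap',X.round(1),a,'z',np.nanmedian(W[int(c[1])-3:int(c[1])+4,int(c[0])-3:int(c[0])+4,2]).round(1),len(B),cv2.minAreaRect(B[:,:2].astype(np.float32)) if len(B)>9 else '')
E
python3 topj.py; python3 -c "
from h import *
r=np.radians
o=bot.get_obs();print(o['tool_pos'],o['time'])
go(663,147.0,165,r(110));go(663,147,165,r(20))"
```

```text
cap [661.5 146.  120. ] 425 z 122.1 353 ((660.5922241210938, 146.3289031982422), (62.36686706542969, 61.37010955810547), 20.896209716796875)
cap [546.  294.9 120. ] 440 z 121.6 384 ((545.7383422851562, 295.17047119140625), (62.50038528442383, 60.98979949951172), 35.7537841796875)
[ 598.69333946 -308.91165324  172.23397317] 20.4
shift [2.257 0.452 0.032] turn [ 0.003  0.003 -0.279] yaw 1.628 q6 -0.65
shift [2.257 0.452 0.032] turn [ 0.005 -0.     1.221] yaw 1.628 q6 -0.65
```

Request:
send_rows --rows '[{"x": 0.2,"y": 0.04,"z": 0,"ax": 0,"ay": 0,"az": -0.03,"jaw": 1},{"x": 0.5,"y": 0.1,"z": 0,"ax": 0,"ay": 0,"az": -0.06,"jaw": 1},{"x": 0.8,"y": 0.16,"z": 0,"ax": 0,"ay": 0,"az": -0.1,"jaw": 1},{"x": 1,"y": 0.2,"z": 0,"ax": 0,"ay": 0,"az": -0.13,"jaw": 1},{"x": 1,"y": 0.25,"z": 0,"ax": 0,"ay": 0,"az": -0.18,"jaw": 1},{"x": 1,"y": 0.3,"z": 0,"ax": 0,"ay": 0,"az": -0.23,"jaw": 1},{"x": 1,"y": 0.35,"z": 0,"ax": 0,"ay": 0,"az": -0.28,"jaw": 1},{"x": 1,"y": 0.4,"z": 0,"ax": 0,"ay": 0,"az": -0.28,"jaw": 1},{"x": 1,"y": 0.45,"z": 0,"ax": 0,"ay": 0,"az": -0.28,"jaw": 1},{"x": 1,"y": 0.45,"z": 0,"ax": 0,"ay": 0,"az": -0.28,"jaw": 1}]'

```text
time: 21.65
tool_pos: [676.6, -103.5, 168.4]
tcp_rot: [-3.141, -0.0, 1.921]
contact_force: [-0.1, -0.8, -0.2]
grip_width: 91.8
finger_force: 0.0
```

```bash
python3 -c "
from h import *
r=np.radians
o=bot.get_obs();print(o['tool_pos'],o['time'])
go(661.4,146.4,165,r(110.5))"
```

```text
[ 676.59660039 -103.46811322  168.40517562] 21.65
shift [1.2   0.357 0.017] turn [-0.    -0.    -0.007] yaw 1.921 q6 -0.61
```

Request:
send_rows --rows '[{"x": 0.2,"y": 0.06,"z": 0,"ax": 0,"ay": 0,"az": 0,"jaw": 1},{"x": 0.48,"y": 0.14,"z": 0,"ax": 0,"ay": 0,"az": 0,"jaw": 1},{"x": 0.76,"y": 0.22,"z": 0,"ax": 0,"ay": 0,"az": 0,"jaw": 1},{"x": 1,"y": 0.3,"z": 0,"ax": 0,"ay": 0,"az": 0,"jaw": 1},{"x": 1,"y": 0.357,"z": 0,"ax": 0,"ay": 0,"az": 0,"jaw": 1},{"x": 1,"y": 0.357,"z": 0,"ax": 0,"ay": 0,"az": 0,"jaw": 1},{"x": 1,"y": 0.357,"z": 0,"ax": 0,"ay": 0,"az": 0,"jaw": 1},{"x": 1,"y": 0.357,"z": 0,"ax": 0,"ay": 0,"az": 0,"jaw": 1},{"x": 1,"y": 0.357,"z": 0,"ax": 0,"ay": 0,"az": 0,"jaw": 1},{"x": 1,"y": 0.357,"z": 0,"ax": 0,"ay": 0,"az": 0,"jaw": 1}]'

```text
time: 22.9
tool_pos: [674.5, 108.4, 169.0]
tcp_rot: [3.142, -0.0, 1.921]
contact_force: [0.4, -0.9, -0.5]
grip_width: 91.7
finger_force: 0.0
```

```bash
python3 -c "
from h import *
r=np.radians
o=bot.get_obs();print(o['tool_pos'],o['time'])
go(661.8,146.6,63,r(110.4))"
```

```text
[674.53399637 108.44983492 168.98533327] 22.9
shift [0.201 0.006 0.53 ] turn [ 0.    -0.    -0.006] yaw 1.921 q6 -0.3
```

Request:
send_rows --rows '[{"x": 0.1,"y": 0.003,"z": 0,"ax": 0,"ay": 0,"az": 0,"jaw": 1},{"x": 0.2,"y": 0.006,"z": 0,"ax": 0,"ay": 0,"az": -0.006,"jaw": 1},{"x": 0.2,"y": 0.006,"z": 0.06,"ax": 0,"ay": 0,"az": -0.006,"jaw": 1},{"x": 0.2,"y": 0.006,"z": 0.15,"ax": 0,"ay": 0,"az": -0.006,"jaw": 1},{"x": 0.2,"y": 0.006,"z": 0.25,"ax": 0,"ay": 0,"az": -0.006,"jaw": 1},{"x": 0.2,"y": 0.006,"z": 0.35,"ax": 0,"ay": 0,"az": -0.006,"jaw": 1},{"x": 0.2,"y": 0.006,"z": 0.44,"ax": 0,"ay": 0,"az": -0.006,"jaw": 1},{"x": 0.2,"y": 0.006,"z": 0.5,"ax": 0,"ay": 0,"az": -0.006,"jaw": 1},{"x": 0.2,"y": 0.006,"z": 0.52,"ax": 0,"ay": 0,"az": -0.006,"jaw": 1},{"x": 0.2,"y": 0.006,"z": 0.525,"ax": 0,"ay": 0,"az": -0.006,"jaw": 1}]'

```text
time: 24.15
tool_pos: [662.2, 146.8, 64.1]
tcp_rot: [3.141, 0.0, 1.928]
contact_force: [-0.6, -0.9, -0.2]
grip_width: 91.5
finger_force: 0.0
```

Request:
send_rows --rows '[{"x": 0,"y": 0,"z": 0,"ax": 0,"ay": 0,"az": 0,"jaw": 0.6},{"x": 0,"y": 0,"z": 0,"ax": 0,"ay": 0,"az": 0,"jaw": -1},{"x": 0,"y": 0,"z": 0,"ax": 0,"ay": 0,"az": 0,"jaw": -1},{"x": 0,"y": 0,"z": 0,"ax": 0,"ay": 0,"az": 0,"jaw": -1},{"x": 0,"y": 0,"z": 0,"ax": 0,"ay": 0,"az": 0,"jaw": -1},{"x": 0,"y": 0,"z": 0,"ax": 0,"ay": 0,"az": 0,"jaw": -1},{"x": 0,"y": 0,"z": -0.05,"ax": 0,"ay": 0,"az": 0,"jaw": -1},{"x": 0,"y": 0,"z": -0.18,"ax": 0,"ay": 0,"az": 0,"jaw": -1},{"x": 0,"y": 0,"z": -0.32,"ax": 0,"ay": 0,"az": 0,"jaw": -1},{"x": 0,"y": 0,"z": -0.4,"ax": 0,"ay": 0,"az": 0,"jaw": -1}]'

```text
time: 25.4
tool_pos: [661.8, 146.8, 145.1]
tcp_rot: [3.141, 0.0, 1.928]
contact_force: [0.3, 0.4, -4.0]
grip_width: 60.6
finger_force: 29.9
```

```bash
python3 -c "
from h import *
r=np.radians
o=bot.get_obs();print(o['tool_pos'],o['time'],o['grip_width'],o['finger_force'],o['contact_force'])
go(597,-185,140,r(93))"
```

```text
[661.84767163 146.79126052 145.14501134] 25.4 60.606670280675594 29.9435555934906 [ 0.26457802  0.42633345 -4.03360566]
shift [-1.441 -0.883  0.026] turn [0.    0.    0.291] yaw 1.928 q6 -0.25
```

Request:
send_rows --rows '[{"x": -0.08,"y": -0.05,"z": 0,"ax": 0,"ay": 0,"az": 0.02,"jaw": -1},{"x": -0.22,"y": -0.14,"z": 0,"ax": 0,"ay": 0,"az": 0.05,"jaw": -1},{"x": -0.38,"y": -0.24,"z": 0,"ax": 0,"ay": 0,"az": 0.08,"jaw": -1},{"x": -0.54,"y": -0.34,"z": 0,"ax": 0,"ay": 0,"az": 0.12,"jaw": -1},{"x": -0.68,"y": -0.43,"z": 0,"ax": 0,"ay": 0,"az": 0.16,"jaw": -1},{"x": -0.82,"y": -0.52,"z": 0,"ax": 0,"ay": 0,"az": 0.2,"jaw": -1},{"x": -0.95,"y": -0.6,"z": 0,"ax": 0,"ay": 0,"az": 0.24,"jaw": -1},{"x": -1,"y": -0.69,"z": 0,"ax": 0,"ay": 0,"az": 0.29,"jaw": -1},{"x": -1,"y": -0.78,"z": 0,"ax": 0,"ay": 0,"az": 0.29,"jaw": -1},{"x": -1,"y": -0.85,"z": 0,"ax": 0,"ay": 0,"az": 0.29,"jaw": -1}]'

```text
time: 26.65
tool_pos: [570.7, -100.1, 143.2]
tcp_rot: [-3.14, -0.001, 1.623]
contact_force: [-0.2, 0.6, -4.0]
grip_width: 60.8
finger_force: 29.9
```

```bash
python3 -c "
from h import *
r=np.radians
o=bot.get_obs();print(o['tool_pos'],o['time'],o['grip_width'],o['finger_force'],o['contact_force'])
go(597,-185,72,r(93))"
```

```text
[ 570.65409841 -100.13217921  143.2234013 ] 26.65 60.80825072819115 29.944041073322296 [-0.15813595  0.602889   -4.0310886 ]
shift [-0.431  0.11   0.356] turn [-0.002 -0.001 -0.001] yaw 1.623 q6 -0.36
```

Request:
send_rows --rows '[{"x": -0.1,"y": 0.025,"z": 0,"ax": 0,"ay": 0,"az": 0,"jaw": -1},{"x": -0.24,"y": 0.06,"z": 0,"ax": 0,"ay": 0,"az": 0,"jaw": -1},{"x": -0.37,"y": 0.095,"z": 0,"ax": 0,"ay": 0,"az": 0,"jaw": -1},{"x": -0.43,"y": 0.11,"z": 0,"ax": 0,"ay": 0,"az": 0,"jaw": -1},{"x": -0.43,"y": 0.11,"z": 0.05,"ax": 0,"ay": 0,"az": 0,"jaw": -1},{"x": -0.43,"y": 0.11,"z": 0.14,"ax": 0,"ay": 0,"az": 0,"jaw": -1},{"x": -0.43,"y": 0.11,"z": 0.22,"ax": 0,"ay": 0,"az": 0,"jaw": -1},{"x": -0.43,"y": 0.11,"z": 0.29,"ax": 0,"ay": 0,"az": 0,"jaw": -1},{"x": -0.43,"y": 0.11,"z": 0.33,"ax": 0,"ay": 0,"az": 0,"jaw": -1},{"x": -0.43,"y": 0.11,"z": 0.34,"ax": 0,"ay": 0,"az": 0,"jaw": -1}]'

```text
time: 27.9
tool_pos: [598.9, -184.5, 75.4]
tcp_rot: [-3.141, -0.0, 1.624]
contact_force: [0.6, 0.4, -4.2]
grip_width: 60.8
finger_force: 29.9
```

Request:
send_rows --rows '[{"x": 0,"y": 0,"z": 0.006,"ax": 0,"ay": 0,"az": 0,"jaw": -1},{"x": 0,"y": 0,"z": 0.011,"ax": 0,"ay": 0,"az": 0,"jaw": -1},{"x": 0,"y": 0,"z": 0.015,"ax": 0,"ay": 0,"az": 0,"jaw": -1},{"x": 0,"y": 0,"z": 0.018,"ax": 0,"ay": 0,"az": 0,"jaw": -1},{"x": 0,"y": 0,"z": 0.021,"ax": 0,"ay": 0,"az": 0,"jaw": -1},{"x": 0,"y": 0,"z": 0.023,"ax": 0,"ay": 0,"az": 0,"jaw": -1},{"x": 0,"y": 0,"z": 0.025,"ax": 0,"ay": 0,"az": 0,"jaw": -1},{"x": 0,"y": 0,"z": 0.027,"ax": 0,"ay": 0,"az": 0,"jaw": -1},{"x": 0,"y": 0,"z": 0.028,"ax": 0,"ay": 0,"az": 0,"jaw": -1},{"x": 0,"y": 0,"z": 0.028,"ax": 0,"ay": 0,"az": 0,"jaw": -1}]'

```text
time: 29.15
tool_pos: [599.0, -184.7, 70.3]
tcp_rot: [-3.142, -0.0, 1.624]
contact_force: [-0.2, 0.2, -4.8]
grip_width: 61.2
finger_force: 29.9
```

Request:
send_rows --rows '[{"x": 0,"y": 0,"z": 0.002,"ax": 0,"ay": 0,"az": 0,"jaw": -1},{"x": 0,"y": 0,"z": 0.004,"ax": 0,"ay": 0,"az": 0,"jaw": -1},{"x": 0,"y": 0,"z": 0.006,"ax": 0,"ay": 0,"az": 0,"jaw": -1},{"x": 0,"y": 0,"z": 0.008,"ax": 0,"ay": 0,"az": 0,"jaw": -1},{"x": 0,"y": 0,"z": 0.009,"ax": 0,"ay": 0,"az": 0,"jaw": -1},{"x": 0,"y": 0,"z": 0.01,"ax": 0,"ay": 0,"az": 0,"jaw": -1},{"x": 0,"y": 0,"z": 0.01,"ax": 0,"ay": 0,"az": 0,"jaw": -1},{"x": 0,"y": 0,"z": 0.01,"ax": 0,"ay": 0,"az": 0,"jaw": -1},{"x": 0,"y": 0,"z": 0.01,"ax": 0,"ay": 0,"az": 0,"jaw": -1},{"x": 0,"y": 0,"z": 0.01,"ax": 0,"ay": 0,"az": 0,"jaw": -1}]'

```text
time: 30.4
tool_pos: [599.1, -184.7, 69.2]
tcp_rot: [3.141, 0.0, 1.624]
contact_force: [-2.9, 0.7, 5.8]
grip_width: 60.8
finger_force: 29.9
```

The jar is in contact with the tray floor at +5.8 N, so I will release it, rise and check.

Request:
send_rows --rows '[{"x": 0,"y": 0,"z": 0,"ax": 0,"ay": 0,"az": 0,"jaw": 0.5},{"x": 0,"y": 0,"z": 0,"ax": 0,"ay": 0,"az": 0,"jaw": 1},{"x": 0,"y": 0,"z": 0,"ax": 0,"ay": 0,"az": 0,"jaw": 1},{"x": 0,"y": 0,"z": 0,"ax": 0,"ay": 0,"az": 0,"jaw": 1},{"x": 0,"y": 0,"z": 0,"ax": 0,"ay": 0,"az": 0,"jaw": 1},{"x": 0,"y": 0,"z": -0.08,"ax": 0,"ay": 0,"az": 0,"jaw": 1},{"x": 0,"y": 0,"z": -0.2,"ax": 0,"ay": 0,"az": 0,"jaw": 1},{"x": 0,"y": 0,"z": -0.32,"ax": 0,"ay": 0,"az": 0,"jaw": 1},{"x": 0,"y": 0,"z": -0.48,"ax": 0,"ay": 0,"az": 0,"jaw": 1},{"x": 0,"y": 0,"z": -0.65,"ax": 0,"ay": 0,"az": 0,"jaw": 1}]'

```text
time: 31.65
tool_pos: [599.0, -184.7, 200.5]
tcp_rot: [3.141, 0.0, 1.624]
contact_force: [0.2, 0.3, -0.4]
grip_width: 91.7
finger_force: 0.0
```

Request:
send_rows --rows '[{"x": 0.15,"y": -0.1,"z": -0.1,"ax": 0,"ay": 0,"az": 0,"jaw": 1},{"x": 0.4,"y": -0.3,"z": -0.2,"ax": 0,"ay": 0,"az": 0,"jaw": 1},{"x": 0.6,"y": -0.45,"z": -0.2,"ax": 0,"ay": 0,"az": 0,"jaw": 1},{"x": 0.75,"y": -0.55,"z": -0.2,"ax": 0,"ay": 0,"az": 0,"jaw": 1},{"x": 0.75,"y": -0.55,"z": -0.2,"ax": 0,"ay": 0,"az": 0,"jaw": 1},{"x": 0.75,"y": -0.55,"z": -0.2,"ax": 0,"ay": 0,"az": 0,"jaw": 1},{"x": 0.75,"y": -0.55,"z": -0.2,"ax": 0,"ay": 0,"az": 0,"jaw": 1},{"x": 0.75,"y": -0.55,"z": -0.2,"ax": 0,"ay": 0,"az": 0,"jaw": 1},{"x": 0.75,"y": -0.55,"z": -0.2,"ax": 0,"ay": 0,"az": 0,"jaw": 1},{"x": 0.75,"y": -0.55,"z": -0.2,"ax": 0,"ay": 0,"az": 0,"jaw": 1}]'

```text
time: 32.9
tool_pos: [481.3, -40.9, 238.1]
tcp_rot: [-3.141, -0.0, 1.624]
contact_force: [-0.5, 0.6, 0.5]
grip_width: 91.9
finger_force: 0.0
```

```bash
python3 topj.py; python3 -c "
from h import *
cv2.imwrite('pics/send.png',bot.capture('side')[0][:,:,::-1])"
```

```text
cap [ 603.5 -187.2  120. ] 353 z 127.6 82 ((615.2407836914062, -183.75657653808594), (26.47635269165039, 61.97682571411133), 5.797789573669434)
cap [ 598.4 -311.9  120. ] 438 z 128.2 394 ((596.4805908203125, -307.95025634765625), (61.92209243774414, 62.37692642211914), 4.641408920288086)
cap [546.1 294.9 120. ] 438 z 122.0 366 ((545.6934814453125, 295.1930847167969), (62.781951904296875, 61.54057312011719), 35.75298309326172)
```

View pics/send.png

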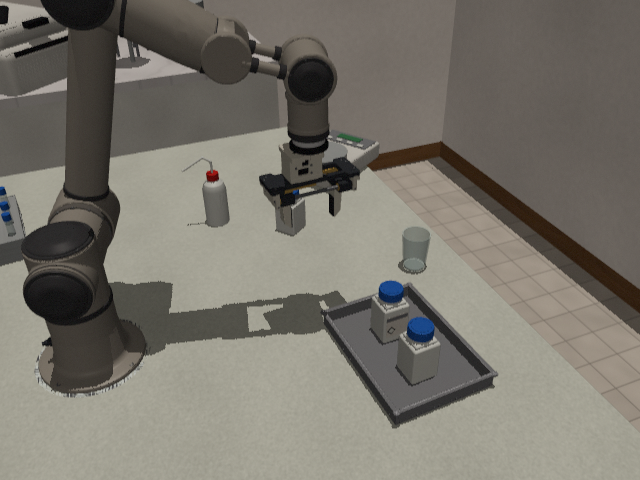

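Two jars stand upright in the tray, with caps at (391,292) and (421,329) and cap tops at z ≈ 127. The beaker (415,250) and the wash bottle (215,200) are at the same pixels as at the start, and the tight jar stands in its place.

```bash
python3 -c "
from plant import bot
print(bot.close_job())"
```

```text
the job is handed in; nothing more can be done
None
```

I handed the job in at about 33 s: the two loose-capped jars stand upright in the spill tray, and the tight one stands upright within about 2 mm of where it was on the bench; the beaker and wash bottle were not touched.

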